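Reset the feed-gap adjuster of a toll booth card dispenser and lock its hood

TASK

The pass-card dispenser's feed gap is set too wide: back off the brass jam nut about a quarter turn, turn the black adjuster above it clockwise until its orange pointer is on the green line, and retighten the nut fully without shifting the pointer. Then swing the hood shut and lock its slotted cam a quarter turn clockwise, to the stop, with the orange-handled key. Finish with the key pushed fully home in its wooden block again, leave the radio, the sprayer and the stamp where they are, and let go of everything.

Things in the scene. Friction and masses are not known exactly. Their poses are not given: they have to be found in the camera images.
- dispenser: grey card dispenser screwed to the counter, 300 (x) x 200 (y) x 80 mm; origin at the centre of its underside, front (card mouth) to its own -x. Adjuster and jam nut stand on one vertical axis at (-60, -15) mm over a white dial (45 mm radius, top 83 mm above the counter). Behind, at x 45 to 135 mm, a card hopper rises to 140 mm
- jam_nut (a joint): rotation of the jam nut (rad): 0 = fully tight (hard stop), grows as it is unscrewed, anticlockwise seen from above, up to 2.6. Stays where it is left (friction about 0.12 N m). Below 0.3 rad it counts as clamping the adjuster's thread
- nut_centre (a point): centre of the brass hexagonal jam nut: 32 mm across flats, 37 across corners, 14 thick, from 89 to 103 mm above the counter. Frame turns with the nut: two flats face its own +y and -y, the others follow every 60 degrees. The red witness mark on its +y flat meets the red mark on the dial when it is tight
- adjuster (a joint): rotation of the adjuster (rad): 0 = pointer on the green line, positive = pointer anticlockwise of it seen from above, so it must be turned clockwise; range -0.7 to 1.75. Friction about 0.05 N m, stays where it is left. Turning it while the nut is tight would strip the thread and is a failure
- adjuster_tang (a point): centre of the adjuster's black finger tang: 25 mm long (own x), 11 thick (own y), from 106 to 135 mm above the counter, right above the nut and narrower than it at every angle, so open fingers pass it to reach the nut. Its own -x end, painted orange, is the pointer; the green line runs from the axis towards the dispenser's -x. Frame turns with it
- hood (a joint): opening of the hood (rad): 0 = shut, up to 1.95 = laid back. It stays open beyond about 1.1; pushed below that it falls shut by itself, slowed by a damper (1 to 2 s). Hinge line along the dispenser's x at y = +100 mm, 80 mm above the counter
- hood_edge (a point): middle of the free edge of the roof of the blue-grey hood: sheet box 170 (x) x 200 (y) x 70 mm, 0.4 kg. Frame turns with the hood (shut: parallel to the dispenser, at its (-60, -100, 150) mm): the roof runs 200 mm along own +y to the hinge side, own +z is its outer side. Open, the roof's outside looks to the dispenser's +y; push it from there towards -y
- cam (a joint): rotation of the cam lock in the hood (rad): 0 = unlocked, 1.57 = locked at its stop; grows clockwise seen from above with the hood shut; about 0.05 N m of friction
- cam_slot (a point): centre of the floor of the cam's slot, own x along the slot, z out of the roof. Slot 21 mm long, 5.5 wide, 7 deep, in a steel rotor of 31 mm diameter with a dark collar (43 mm). Hood shut: 150 mm above the counter, at (-60, -65) mm of the dispenser, slot along the dispenser's y when unlocked (red dot), along its x when locked (green dot)
- key: flat-bladed panel key, about 90 g. Origin at the centre of the blade's tip, z up the handle. Steel blade 18 mm wide (own x), 3.5 thick (own y); above it an orange handle 40 (x) x 22 (y) mm, from 36 to 80 mm above the tip, gripped across its 22 mm. Same after a half turn
- block_slot (a point): centre of the mouth of the slot in the top of the wooden key block (70 x 56 x 70 mm, fixed), own x along the slot. Slot 23.5 x 8.5 mm, 44 deep. At home the key's handle rests on the block, the blade is 36 mm down the slot and the tip 34 mm above the counter
- radio: black two-way radio standing on the counter, 58 x 34 x 105 mm plus aerial to 180 mm; origin at the centre of its underside; not to be moved
- sprayer: white spray bottle with green pump head, 100 mm diameter, 236 mm high; origin at the centre of its underside; not to be moved
- stamp: rubber stamp with wooden handle, 62 x 30 x 72 mm; origin at the centre of its underside; not to be moved
Things that resemble listed ones, but are neither listed nor needed, are in the scene too. There is more than one size of the part that bears block_slot; the job needs the smaller. There is more than one size of the key; the job needs the smaller.

How it is judged:
By the outcome, as a careful person would: the job done as asked, in the order asked, and still so for the second after the job is handed in, with the robot touching nothing.
It also fails if it takes over 72 s, if anything falls off the work surface, if the arm or the gripper's body presses on something with over 40 N, if the wrist force passes 120 N, or if a joint passes its speed limit or range.

ROBOT

A 6-joint arm with a two-finger parallel gripper is mounted at the origin on the work surface. World frame = base frame: x ahead of the robot, y to its left, z up, the work surface at z = 0. Lengths are in m, angles in rad, forces in N, time in s.
With the tool pointing down it reaches from about 0.35 to 0.775 m from the base axis. Payload 7.3 kg.
Tool frame: the origin (TCP) lies at the very end of the fingers, on their centre line; the grasp point (between the pads) lies robot.pinch_z behind it (robot.pinch_z is the distance from the TCP to the grasp point, in m); y points along the fingers, z is the direction in which the jaws open and shut, and the axes are right-handed (so a half turn about y gives the same grasp; the last joint's range is limited). The gripper opens to 92 mm and grips with 3 to 60 N. Pads are 19 mm wide; open, the fingers measure 130 mm over their backs; the gripper's body (75 mm by 190 mm) begins 47 mm behind the grasp point.
Start: joints at [-1.337, 0.342, 1.524, -0, 1.275, -0.146], TCP at [0.195, -0.488, 0.227] pointing down, gripper open.
Joint ranges: [-2.53, 2.53], [-0.77, 2.02], [0.04, 2.7], [-1, 4.14], [0.28, 2.66], [-3.11, 3.11]. Speed limits (rad/s): [2.57, 2.57, 3.14, 3.14, 3.14, 3.14].

INTERFACE

Orientations are given as [roll, pitch, yaw] about the fixed x, y, z axes, in that order (R = Rz(yaw) Ry(pitch) Rx(roll)).
In Python, from cell import status, viewer, robot gives the robot as it stands. The module is installed in compiled form; this text tells all that it offers.
- The arm moves only by the shell command python3 -m pendant 'ROWS' [FORCE]. ROWS is JSON, a list that holds one entry, the list of rows, each a list of 7 numbers: the shift along the tool's x, y, z in cm, then the turn, a rotation vector about the tool's x, y, z in rad, then the finger opening in cm, from 0 to 9.18. A call has 1 to 20 rows; each row is the pose to reach, as a shift and turn from the pose commanded when the call began, along the tool's axes at that moment; what a row does not reach only later rows make up. A row lasts 1/10 s, in which the tool goes at most 50 mm and 8.59 degrees, less where a joint would pass 70% of its speed; a pose out of reach is approached as far as the arm can. A call with a gripper value outside its range is refused whole. The fingers move at their own pace and stop on an object; FORCE is the grip in N (left out, the last holds). Time passes only in rows, so rows that repeat a pose let the fingers close. It gives the time, the measured TCP pose, the force and the opening at its end, in the units of the state.
- status.observe(): the state, without advancing time (a new reading comes with each control period).
- viewer.read_camera(name): name is "scene" or "top" or "wrist"; returns a dict with "image" (384x512x3 uint8, red, green, blue), "range_z" (384x512 float32, m along the optical axis (not along the pixel's ray), 0 where there is no reading), "fx", "fy", "cx", "cy" (pixels), "camera_from_world" (4x4, takes a point from world to camera coordinates). Camera axes: x right, y up, looking along -z (the intrinsics and any distortion apply to the point x, -y, -z); pixel columns grow to the right and rows downward; lengths in m; the calibration is good to about 2 mm. The wrist camera is an equidistant fisheye: a pixel r from the principal point sees the ray r / f radians off the axis. A picture is of the moment at which its call begins.
- robot.hand_in(): hands the job in, once; it reports no verdict.
The state is a dict: "time": time; "qpos": joint angles; "qvel": joint speeds; "joint_efforts": joint torques, N m; "tool_pos": TCP position; "tool_rot": TCP orientation; "contact_force": force on the tool from outside, world axes, zero at the start; "torque": the same for the moment, N m; "opening": finger opening in m.
Only numpy, scipy, OpenCV 4.12 (cv2) and the standard library are available. Lean on these libraries where they do the work, as an engineer would, in place of code of your own. Each camera call takes 0.05 s, during which the arm holds its last target. There are 200 camera calls.

## Working session

There is one attempt and no reset: what is moved stays moved. The work goes in short steps, Python scripts to look and compute and a shell command to move; the robot and the scene stay as the last step left them, time stands still between calls to the robot, and variables do not carry over. Pictures are saved under pics/ and viewed, about 8 in all and at most 12, crops included, and the job is handed in when it is done.

```bash
mkdir -p pics; ls
cat > h.py <<'E'
import numpy as np, cv2
from scipy.spatial.transform import Rotation as R
from cell import status, viewer, robot
def ray(c,u,v,fish=False):
    if fish:
        dx,dy=(u-c["cx"])/c["fx"],(v-c["cy"])/c["fy"]; r=np.hypot(dx,dy)+1e-12
        d=np.array([dx/r*np.sin(r),-dy/r*np.sin(r),-np.cos(r)])
    else: d=np.array([(u-c["cx"])/c["fx"],-(v-c["cy"])/c["fy"],-1.])
    M=np.linalg.inv(c["camera_from_world"]); return M[:3,3],M[:3,:3]@d
def onz(c,u,v,z,fish=False):
    o,d=ray(c,u,v,fish); return o+d*(z-o[2])/d[2]
def cloud(c,fish=False):
    h,w=c["range_z"].shape; v,u=np.mgrid[:h,:w].astype(float); z=c["range_z"]
    dx,dy=(u-c["cx"])/c["fx"],(v-c["cy"])/c["fy"]
    if fish:
        r=np.hypot(dx,dy)+1e-12; t=np.tan(np.minimum(r,1.5))/r; dx,dy=dx*t,dy*t
    P=np.stack([dx*z,-dy*z,-z],-1); M=np.linalg.inv(c["camera_from_world"])
    W=P@M[:3,:3].T+M[:3,3]; W[z==0]=np.nan; return W
def tri(a,b):
    (o1,d1),(o2,d2)=a,b; d1=d1/np.linalg.norm(d1); d2=d2/np.linalg.norm(d2)
    s=np.linalg.lstsq(np.stack([d1,-d2],1),o2-o1,rcond=None)[0]
    p,q=o1+s[0]*d1,o2+s[1]*d2; return (p+q)/2,np.linalg.norm(p-q)
def save(img,name,k=1): cv2.imwrite("pics/"+name,cv2.resize(img,None,fx=k,fy=k,interpolation=cv2.INTER_CUBIC)[...,::-1])
E
python3 - <<'E'
from h import *
import pickle
s=status.observe(); print({k:np.round(v,3) for k,v in s.items()}, robot.pinch_z)
C={n:viewer.read_camera(n) for n in("scene","top","wrist")}
pickle.dump(C,open("c0.pkl","wb"))
for n,c in C.items(): print(n,c["fx"],c["cx"],c["cy"],np.round(c["camera_from_world"],3).tolist()); 
save(C["top"]["image"],"top0.png",1.56); save(C["scene"]["image"],"scene0.png",1.56)
E
```

```text
pics
{'time': np.float64(0.0), 'qpos': array([-1.337,  0.343,  1.525, -0.   ,  1.275, -0.146]), 'qvel': array([-0.001,  0.001, -0.001,  0.001, -0.001, -0.   ]), 'joint_efforts': array([-2.0000e-03, -4.3125e+01, -2.4423e+01,  7.2000e-02,  5.6000e-02,
       -0.0000e+00]), 'tool_pos': array([ 0.195, -0.487,  0.226]), 'tool_rot': array([-1.572,  0.   , -2.762]), 'contact_force': array([-0.217, -0.093, -0.332]), 'torque': array([-0.027, -0.006,  0.015]), 'opening': np.float64(0.091)} 0.0188
scene 433.729225927503 254.88740605048446 200.395276392643 [[0.829, 0.559, -0.016, -0.455], [-0.416, 0.636, 0.649, 0.195], [0.373, -0.532, 0.76, -1.522], [0.0, 0.0, 0.0, 1.0]]
top 403.2471740884288 255.5184795291576 185.8141899663166 [[0.024, -1.0, 0.004, -0.05], [0.985, 0.024, 0.173, -0.556], [-0.173, -0.0, 0.985, -1.095], [0.0, 0.0, 0.0, 1.0]]
wrist 297.3186396354542 262.8785757732689 190.25492708507204 [[0.372, -0.928, -0.002, -0.524], [0.898, 0.36, -0.254, 0.033], [0.236, 0.093, 0.967, -0.391], [0.0, 0.0, 0.0, 1.0]]
```

View pics/top0.png

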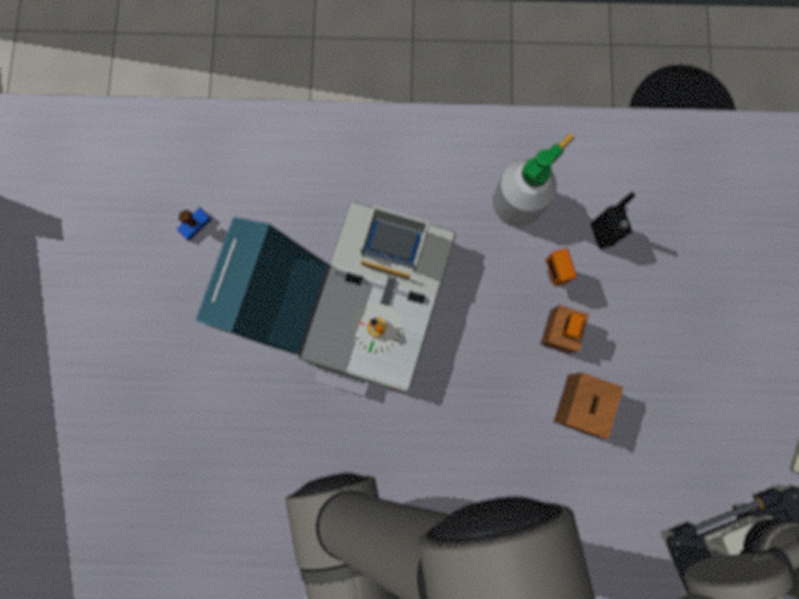

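View pics/scene0.png

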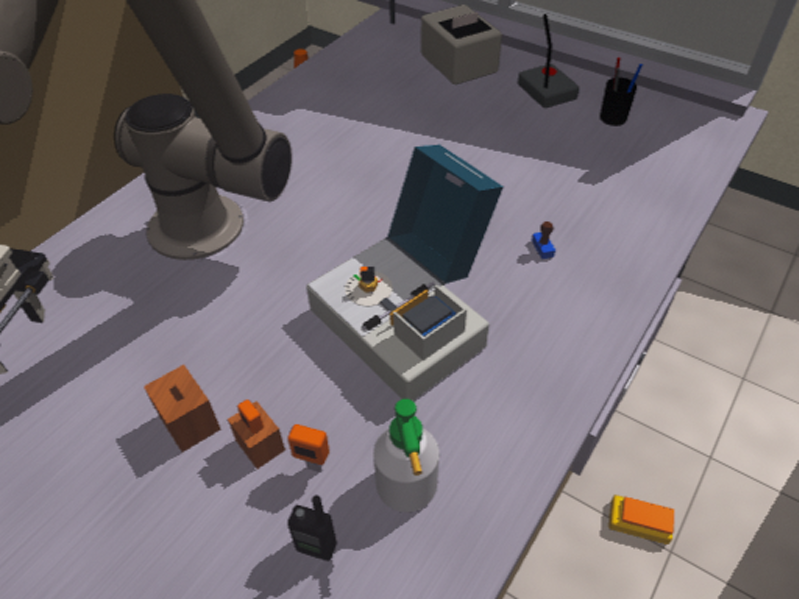

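Run:
```python
from h import *
import pickle
C=pickle.load(open("c0.pkl","rb"))
for n in("top","scene"):
    c=C[n]; W=cloud(c); hsv=cv2.cvtColor(c["image"],cv2.COLOR_RGB2HSV)
    H,S,V=[hsv[...,i].astype(int) for i in range(3)]
    for nm,m in {"orange":(H<14)&(S>215)&(V>120),"green":(H>45)&(H<80)&(S>150),"blue":(H>105)&(H<125)&(S>150),"brown":(H<16)&(S>120)&(S<=215)&(V>60)}.items():
        k,l,st,ce=cv2.connectedComponentsWithStats(m.astype(np.uint8))
        for i in range(1,k):
            if st[i,4]>8:
                P=W[l==i]; P=P[np.isfinite(P[:,0])]
                if len(P) and P[:,0].max()<1.2 : print(n,nm,st[i].tolist(),np.round(ce[i],1),"med",np.round(np.median(P,0),3),"min",np.round(P.min(0),3),"max",np.round(P.max(0),3))
    # dispenser top
    m=(abs(W[...,2]-0.08)<.006)&(W[...,0]>.3)&(W[...,0]<.9)&(W[...,1]>-.25)&(W[...,1]<.25)
    k,l,st,ce=cv2.connectedComponentsWithStats(m.astype(np.uint8))
    i=1+np.argmax(st[1:,4]); P=W[l==i]; r=cv2.minAreaRect(P[:,:2].astype(np.float32)*1000); print(n,"disp",r,np.median(P[:,2]))
    for z,nm in((.07,"b70"),(.1,"b100")):pass
T=C["wrist"]; M=np.linalg.inv(T["camera_from_world"]); s=status.observe(); Rt=R.from_euler("xyz",s["tool_rot"])
print("cam in tool",Rt.inv().apply(M[:3,3]-s["tool_pos"]),"\n",Rt.as_matrix().T@M[:3,:3])
I=C["scene"]["image"][230:370,85:225]; J=C["top"]["image"][150:290,330:470]
save(np.hstack([J,I]),"crop1.png",2.8)
```

```text
top green [336, 93, 24, 25, 308] [346.2 106. ] med [ 0.738 -0.259  0.201] min [ 0.72  -0.296  0.17 ] max [ 0.777 -0.239  0.238]
top blue [114, 134, 20, 19, 162] [124.1 143.5] med [0.677 0.352 0.021] min [0.653 0.33  0.007] max [0.709 0.383 0.063]
top blue [235, 145, 6, 12, 16] [237.6 151.1] med [0.638 0.015 0.119] min [0.625 0.008 0.117] max [0.656 0.02  0.124]
top blue [263, 155, 5, 11, 15] [265.1 159.6] med [ 0.618 -0.061  0.12 ] min [ 0.601 -0.066  0.115] max [ 0.629 -0.055  0.124]
top brown [116, 136, 5, 5, 18] [117.9 138.2] med [0.681 0.356 0.071] min [0.675 0.35  0.067] max [0.688 0.363 0.075]
top brown [351, 160, 15, 7, 25] [358.  162.4] med [ 0.619 -0.313  0.111] min [ 0.607 -0.332  0.077] max [ 0.624 -0.301  0.118]
top brown [365, 168, 5, 12, 13] [366.9 173.8] med [ 0.585 -0.337  0.111] min [ 0.575 -0.341  0.094] max [ 0.602 -0.334  0.117]
top brown [352, 171, 12, 12, 23] [355.5 177.9] med [ 0.58  -0.312  0.071] min [ 0.57  -0.332  0.062] max [ 0.602 -0.306  0.092]
top brown [348, 196, 29, 29, 431] [360.5 211.1] med [ 0.488 -0.326  0.069] min [ 0.455 -0.371  0.02 ] max [ 0.5
[... 2215 characters left out ...]
9] [164.4 278.3] med [ 0.514 -0.35   0.069] min [ 0.419 -0.378 -0.001] max [ 0.535 -0.277  0.117]
scene brown [185, 280, 26, 18, 220] [199.3 288.6] med [ 0.618 -0.334  0.09 ] min [ 0.578 -0.345 -0.   ] max [ 0.63  -0.265  0.115]
scene brown [423, 324, 9, 3, 9] [427.  325.1] med [ 1.162  0.347 -0.694] min [ 1.147  0.341 -0.749] max [ 1.182  0.386 -0.689]
scene disp ((555.431640625, 33.94709777832031), (280.5107727050781, 301.2118225097656), 74.37232208251953) 0.08121483665511409
cam in tool [-6.83619398e-02 -1.59408722e-01 -4.45769437e-05] 
 [[-1.13979022e-03 -9.67216072e-01 -2.53952300e-01]
 [ 4.67931941e-04  2.53951921e-01 -9.67216730e-01]
 [ 9.99999241e-01 -1.22125657e-03  1.63139376e-04]]
```

View pics/crop1.png

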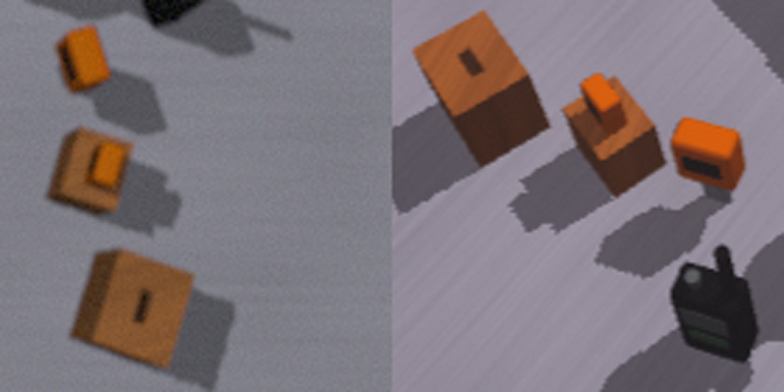

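Candidates, as pixels in the 800-px top picture. For the key: an orange handle in the small block at (572,326), and another orange body at (561,266) that stands separately. For the block: small at (563,329), 70 mm high, and large at (590,405), 100 mm high and empty. I choose the handle in the small block, because its top at 0.114 m fits the description. I'll check it up close with the wrist camera.

```bash
cat >> h.py <<'E'
def goto(p,yaw,n=True):
    s=status.observe(); Rt=R.from_euler("xyz",s["tool_rot"]); G=R.from_euler("xyz",[-np.pi/2,0,yaw])
    d=Rt.inv().apply(np.array(p)-s["tool_pos"])*100; rv=(Rt.inv()*G).as_rotvec()
    print("rows cm",np.round(d,2),"rot",np.round(rv,3),"n>=",max(np.linalg.norm(d)/5,np.linalg.norm(rv)/.15).round(1)); return d,rv
def st():
    s=status.observe(); y=s["tool_rot"]; print("t",round(float(s["time"]),2),"p",np.round(s["tool_pos"],4),"r",np.round(y,4),"F",np.round(s["contact_force"],1),"T",np.round(s["torque"],2),"q",np.round(s["qpos"],2),"o",round(float(s["opening"]),4))
E
python3 -m pendant '[[[-33.1,1.2,-2.6,0,0.73,0,9],[-33.1,1.2,-2.6,0,0.73,0,9],[-33.1,1.2,-2.6,0,0.73,0,9],[-33.1,1.2,-2.6,0,0.73,0,9],[-33.1,1.2,-2.6,0,0.73,0,9],[-33.1,1.2,-2.6,0,0.73,0,9],[-33.1,1.2,-2.6,0,0.73,0,9],[-33.1,1.2,-2.6,0,0.73,0,9],[-33.1,1.2,-2.6,0,0.73,0,9],[-33.1,1.2,-2.6,0,0.73,0,9]]]' 20
python3 - <<'E'
from h import *
import pickle
st(); c=viewer.read_camera("wrist"); st(); pickle.dump(c,open("w1.pkl","wb")); save(c["image"],"w1.png",1.5)
goto((.487,-.006,.225),-1.845)
E
```

```text
time: 1.15
tool_pos: [0.4915, -0.3412, 0.2144]
tool_rot: [-1.571, -0.001, 2.791]
contact_force: [-0.1, 0.1, -0.1]
opening: 0.09
t 1.15 p [ 0.4915 -0.3412  0.2144] r [-1.5705e+00 -1.1000e-03  2.7911e+00] F [-0.1  0.1 -0.1] T [ 0.05  0.05 -0.03] q [-0.73  0.49  1.33 -0.    1.33  1.19] o 0.09
t 1.2 p [ 0.4912 -0.3416  0.2146] r [-1.5705e+00 -7.0000e-04  2.7901e+00] F [0.1 0.3 0.3] T [ 0.04  0.01 -0.  ] q [-0.74  0.49  1.33 -0.    1.33  1.19] o 0.0898
rows cm [ 11.95  -1.04 -31.36] rot [ 0.000e+00 -1.648e+00  1.000e-03] n>= 11.0
```

View pics/w1.png

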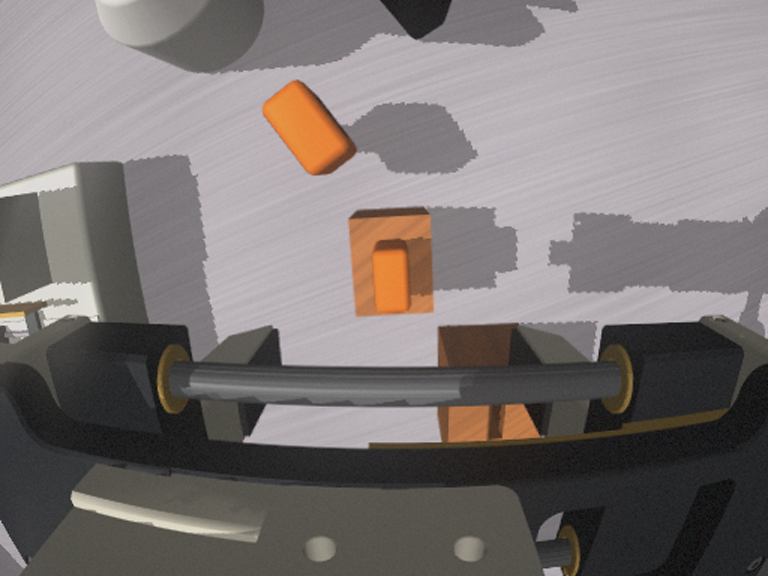

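The picture shows the key's handle at (391,277) in the small block at (391,262), both upright in the image. The loose orange body is at (310,127), with the large block at lower right, partly hidden.

```bash
cat >> h.py <<'E'
def topface(c,m,fish=True,zmin=None,band=.004):
    """median top height and min-area rect (mm, deg) of masked points near the top"""
    W=cloud(c,fish); P=W[m&np.isfinite(W[...,2])]; zt=np.percentile(P[:,2],80)
    Q=P[abs(P[:,2]-zt)<band]; r=cv2.minAreaRect((Q[:,:2]*1000).astype(np.float32)); return zt,np.round(r[0],1),np.round(r[1],1),round(r[2],1),len(Q)
E
python3 - <<'E'
from h import *
import pickle
c=pickle.load(open("w1.pkl","rb")); hsv=cv2.cvtColor(c["image"],cv2.COLOR_RGB2HSV); H,S,V=[hsv[...,i].astype(int) for i in range(3)]
W=cloud(c,True)
for (u,v) in((391,277),(391,255),(310,127),(370,300),(425,300)):
    print((u,v),hsv[int(v/1.5),int(u/1.5)],np.round(W[int(v/1.5),int(u/1.5)],4))
sub=np.zeros_like(H,bool); sub[130:215,225:295]=1
hm=sub&(H<=14)&(S>=205)&(V>=200)
print("handle",topface(c,hm)); 
o=np.zeros_like(H,bool); o[45:125,165:245]=1; print("other",topface(c,o&(H<16)&(S>190)))
bm=sub&(abs(W[...,2]-.07)<.006); print("block",topface(c,bm))
# handle outline by rays on its measured top plane
cs,_=cv2.findContours(hm.astype(np.uint8),0,1); k=max(cs,key=cv2.contourArea)[:,0]
print(cv2.minAreaRect(k))
E
python3 -m pendant '[[[12,-1,-31.4,0,-1.65,0,9],[12,-1,-31.4,0,-1.65,0,9],[12,-1,-31.4,0,-1.65,0,9],[12,-1,-31.4,0,-1.65,0,9],[12,-1,-31.4,0,-1.65,0,9],[12,-1,-31.4,0,-1.65,0,9],[12,-1,-31.4,0,-1.65,0,9],[12,-1,-31.4,0,-1.65,0,9],[12,-1,-31.4,0,-1.65,0,9],[12,-1,-31.4,0,-1.65,0,9],[12,-1,-31.4,0,-1.65,0,9],[12,-1,-31.4,0,-1.65,0,9],[12,-1,-31.4,0,-1.65,0,9]]]'
python3 - <<'E'
from h import *
import pickle
c=viewer.read_camera("wrist"); st(); pickle.dump(c,open("w2.pkl","wb")); save(c["image"][:280,110:430],"w2.png",2.4)
E
```

```text
(391, 277) [ 13 192 232] [ 0.4982 -0.3407  0.1159]
(391, 255) [ 13 197 231] [ 0.5101 -0.345   0.1155]
(310, 127) [ 13 191 231] [ 0.5979 -0.3274  0.1157]
(370, 300) [ 12 144 182] [ 0.4768 -0.3165  0.0711]
(425, 300) [ 12 146 202] [ 0.4635 -0.3535  0.0715]
time: 2.5
tool_pos: [0.4871, -0.0056, 0.2249]
tool_rot: [-1.57, -0.0, -1.848]
contact_force: [1.0, -0.5, -0.1]
opening: 0.09
t 2.55 p [ 0.4872 -0.0055  0.2249] r [-1.5705e+00 -2.0000e-04 -1.8470e+00] F [-0.6 -0.2 -0.8] T [-0.03 -0.04  0.02] q [-0.17  0.27  1.63 -0.    1.24  0.11] o 0.09Traceback (most recent call last):
  File "<stdin>", line 9, in <module>
  File "h.py", line 32, in topface
    W=cloud(c,fish); P=W[m&np.isfinite(W[...,2])]; zt=np.percentile(P[:,2],80)
                                                      ~~~~~~~~~~~~~^^^^^^^^^^^
    return _quantile_unchecked(
        a, q, axis, out, overwrite_input, method, keepdims, weights)
    return _ureduce(a,
                    func=_quantile_ureduce_func,
    ...<5 lines>...
                    overwrite_input=overwrite_input,
                    method=method)
    r = func(a, **kwargs)
    result = _quantile(arr,
                       quantiles=q,
    ...<2 lines>...
                       out=out,
                       weights=wgt)
    slices_having_nans = np.isnan(arr[-1, ...])
                                  ~~~^^^^^^^^^
IndexError: index -1 is out of bounds for axis 0 with size 0
```

View pics/w2.png

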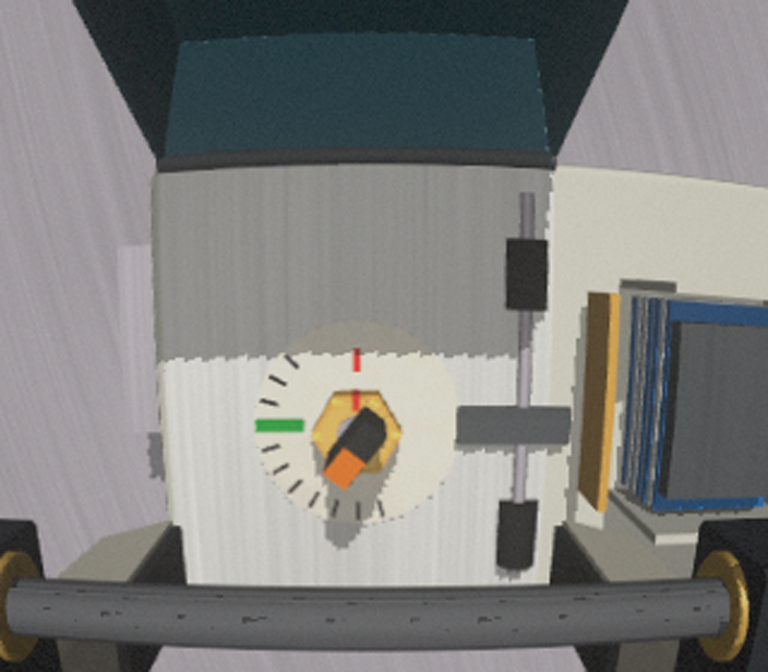

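The view shows the green line at (280,425), red dial mark (357,360) lined up with the nut's witness mark (355,400), and the nut centred near (357,432). The tang's orange tip at (343,468) is about 50° anticlockwise of the green line.

Run:
```python
from h import *
import pickle
c=pickle.load(open("w1.pkl","rb")); hsv=cv2.cvtColor(c["image"],cv2.COLOR_RGB2HSV); H,S,V=[hsv[...,i].astype(int) for i in range(3)]
W=cloud(c,True); sub=np.zeros_like(H,bool); sub[130:215,225:295]=1
hm=sub&(H<=16)&(S>=172)
print("handle",topface(c,hm)); o=np.zeros_like(H,bool); o[45:125,165:245]=1; print("other",topface(c,o&(H<16)&(S>172)))
print("block",topface(c,sub&(abs(W[...,2]-.07)<.006)))
c=pickle.load(open("w2.pkl","rb")); hsv=cv2.cvtColor(c["image"],cv2.COLOR_RGB2HSV); H,S,V=[hsv[...,i].astype(int) for i in range(3)]
W=cloud(c,True); box=np.zeros_like(H,bool); box[135:225,205:305]=1
def line(m,z):
    v,u=np.nonzero(m); P=np.array([onz(c,a,b,z,True)[:2] for a,b in zip(u,v)])
    vx,vy,x,y=cv2.fitLine(P.astype(np.float32)*1000,2,0,.01,.01).ravel(); return np.array([x,y]),np.array([vx,vy]),len(P)
g=box&(H>45)&(H<85)&(S>110); print("green z",np.nanmedian(W[g][:,2]))
zd=float(np.nanmedian(W[g][:,2]))
pg,dg,ng=line(g,zd); red=box&((H<6)|(H>174))&(S>150); red[155:]=False
pr,dr,nr=line(red,zd); print("green",pg,np.degrees(np.arctan2(dg[1],dg[0])),ng,"red",pr,np.degrees(np.arctan2(dr[1],dr[0])),nr)
t=np.linalg.solve(np.stack([dg,-dr],1),pr-pg); print("axis from lines",pg+t[0]*dg)
yel=box&(H>14)&(H<30)&(S>120); k=yel&(abs(W[...,2]-.103)<.005); print("nut z",np.nanpercentile(W[yel][:,2],[50,80]))
red2=box&((H<8)|(H>174))&(S>150);red2[:158]=False
h=cv2.convexHull(np.argwhere(k|red2)[:,::-1].astype(np.int32))[:,0]; P=np.array([onz(c,a,b,.103,True)[:2] for a,b in h])*1000
print("nut circle",cv2.minEnclosingCircle(P.astype(np.float32)), cv2.minAreaRect(P.astype(np.float32)))
tm=box&(W[...,2]>.125)&(W[...,2]<.145); print("tang",topface(c,tm))
om=tm&(H<16)&(S>150); print("orange tip",np.nanmedian(W[om],0))
# bar and black boxes heights
for (u,v) in((500,425),(526,270),(516,530),(524,370),(540,425)): print((u,v),np.round(W[int(v/2.4),int(u/2.4)+110],3))
print(status.observe()["tool_pos"])
```

```text
handle (np.float64(0.11587915388705654), array([ 494.6, -339.7]), array([21.1, 39.1]), 72.9, 946)
other (np.float64(0.1147472626317799), array([ 599.8, -323.8]), array([54.2, 29.3]), 16.3, 1839)
block (np.float64(0.07210775579843144), array([ 494.6, -339.4]), array([56.3, 71. ]), 73.0, 2394)
green z 0.08539024835067921
green [451.4113     8.863688] -13.646188 84 red [491.81177   26.172974] 73.70075 16
axis from lines [484.408       0.8527832]
nut z [0.10483987 0.10550783]
nut circle ((484.5964660644531, 0.1725321263074875), 17.959407806396484) ((485.4486389160156, 1.2062225341796875), (32.500980377197266, 31.961597442626953), 48.69499206542969)
tang (np.float64(0.13720150835137082), array([483.5,  -0.7]), array([25.9, 11.1]), 36.1, 373)
orange tip [ 0.47910375 -0.00395597  0.13695951]
(500, 425) [ 0.543 -0.017  0.088]
(526, 270) [0.57  0.045 0.092]
(516, 530) [ 0.54  -0.062  0.094]
(524, 370) [0.559 0.004 0.087]
(540, 425) [ 0.561 -0.021  0.089]
[ 0.48721155 -0.00546224  0.22488071]
```

Run:
```python
from h import *
goto((.4842,.0003,.0875),np.radians(-135.7))
```

```text
rows cm [-0.47 13.74 -0.45] rot [-0.     0.521  0.   ] n>= 3.5
```

```bash
python3 -m pendant '[[[-0.47,3,-0.45,0,0.15,0,5],[-0.47,5,-0.45,0,0.3,0,5],[-0.47,7,-0.45,0,0.45,0,5],[-0.47,9,-0.45,0,0.521,0,5],[-0.47,11.5,-0.45,0,0.521,0,5],[-0.47,13.74,-0.45,0,0.521,0,5],[-0.47,13.74,-0.45,0,0.521,0,5],[-0.47,13.74,-0.45,0,0.521,0,2.5],[-0.47,13.74,-0.45,0,0.521,0,2.5],[-0.47,13.74,-0.45,0,0.521,0,2.5],[-0.47,13.74,-0.45,0,0.521,0,2.5],[-0.47,13.74,-0.45,0,0.521,0,2.5]]]' 40
python3 -c "
from h import *
st()"
```

```text
time: 3.75
tool_pos: [0.4853, 0.0008, 0.0885]
tool_rot: [-1.568, 0.001, -2.363]
contact_force: [-0.0, -0.9, 6.0]
opening: 0.0315
t 3.75 p [0.4853 0.0008 0.0885] r [-1.5683e+00  1.5000e-03 -2.3629e+00] F [-0.  -0.9  6. ] T [-0.22  0.05  0.01] q [-0.16  0.43  1.82 -0.    0.89  0.64] o 0.0315
```

```bash
python3 -m pendant '[[[0,0,0,0,-0.14,0,2.5],[0,0,0,0,-0.28,0,2.5],[0,0,0,0,-0.42,0,2.5],[0,0,0,0,-0.56,0,2.5],[0,0,0,0,-0.7,0,2.5],[0,0,0,0,-0.84,0,2.5],[0,0,0,0,-0.98,0,2.5],[0,0,0,0,-1.12,0,2.5],[0,0,0,0,-1.26,0,2.5],[0,0,0,0,-1.4,0,2.5],[0,0,0,0,-1.54,0,2.5],[0,0,0,0,-1.57,0,2.5],[0,0,0,0,-1.57,0,2.5]]]' 40
python3 - <<'E'
from h import *
import pickle
st(); c=viewer.read_camera("wrist"); pickle.dump(c,open("w3.pkl","wb"))
E
```

```text
time: 5.05
tool_pos: [0.4826, 0.0009, 0.0884]
tool_rot: [-1.573, 0.002, -0.792]
contact_force: [-9.5, -2.4, 14.2]
opening: 0.0316
t 5.05 p [0.4826 0.0009 0.0884] r [-1.5732  0.0017 -0.7917] F [-9.5 -2.4 14.2] T [-0.2   1.28  0.1 ] q [-0.16  0.43  1.82 -0.    0.89 -0.93] o 0.0316
```

```bash
python3 -m pendant '[[[0,0,0,0,0,0,5],[0,0,0,0,0,0,5],[0,-2,0,0,0,0,5],[0,-7,0,0,0.14,0,5],[0,-11,0,0,0.28,0,5],[0,-13.5,0,0,0.42,0,5],[0,-13.5,0,0,0.57,0,5],[0,-13.5,0,0,0.71,0,5],[0,-13.5,0,0,0.85,0,5],[0,-13.5,0,0,1,0,5],[0,-13.5,0,0,1.14,0,5],[0,-13.5,0,0,1.28,0,5],[0,-13.5,0,0,1.42,0,5],[0,-13.5,0,0,1.57,0,5],[0,-13.5,0,0,1.7,0,5],[0,-13.5,0,0,1.72,0,5],[0,-13.5,0,0,1.72,0,5]]]' 40
cat >> h.py <<'E'
def nut(c):
    hsv=cv2.cvtColor(c["image"],cv2.COLOR_RGB2HSV); H,S,V=[hsv[...,i].astype(int) for i in range(3)]
    W=cloud(c,True); near=np.hypot(W[...,0]-.4845,W[...,1])<.055
    tm=near&(W[...,2]>.128)&(W[...,2]<.145); t=topface(c,tm); print("tang",t)
    om=tm&(H<16)&(S>150); o=np.nanmedian(W[om],0)*1000; d=o[:2]-t[1]; print("pointer ang from tip",np.degrees(np.arctan2(d[1],d[0]))%360)
    red=near&((H<6)|(H>174))&(S>150)
    k,l,s,ce=cv2.connectedComponentsWithStats(red.astype(np.uint8))
    for i in range(1,k):
        if s[i,4]>=4: p=np.nanmedian(W[l==i],0); q=p[:2]-[.484,0]; print("red",np.round(p,4),s[i,4],"ang",np.degrees(np.arctan2(q[1],q[0])),"r",np.hypot(*q))
    g=near&(H>45)&(H<85)&(S>110); p=np.nanmedian(W[g],0); q=p[:2]-[.484,0]; print("green ang",np.degrees(np.arctan2(q[1],q[0]))%360)
E
python3 - <<'E'
from h import *
import pickle
st(); c=viewer.read_camera("wrist"); pickle.dump(c,open("w4.pkl","wb")); nut(c); nut(pickle.load(open("w2.pkl","rb"))); save(c["image"][:280,110:430],"w4.png",2.4)
E
```

```text
time: 6.8
tool_pos: [0.4844, 0.0012, 0.2222]
tool_rot: [-1.571, 0.0, -2.51]
contact_force: [-0.5, 0.4, 0.2]
opening: 0.0499
t 6.8 p [0.4844 0.0012 0.2222] r [-1.5708  0.     -2.5102] F [-0.5  0.4  0.2] T [ 0.03 -0.09 -0.03] q [-0.16  0.27  1.64  0.    1.23  0.78] o 0.0499
tang (np.float64(0.1371905677343678), array([483.7,  -0.6]), array([25.5, 10.5]), 36.0, 371)
pointer ang from tip 219.71351923382989
red [0.4916 0.0272 0.0852] 16 ang 74.38057886322719 r 0.028276384415802866
red [0.4714 0.0029 0.1057] 9 ang 167.2019117705849 r 0.012894196429264683
green ang 164.7257142691452
tang (np.float64(0.13724479752622107), array([483.5,  -0.7]), array([25.9, 11.1]), 36.1, 372)
pointer ang from tip 216.5245650088752
red [0.4919 0.0261 0.0857] 16 ang 73.1559366015013 r 0.027297359260621986
red [0.4876 0.0142 0.1046] 16 ang 75.99418628774406 r 0.01467185748495231
green ang 165.14608691882023
```

View pics/w4.png

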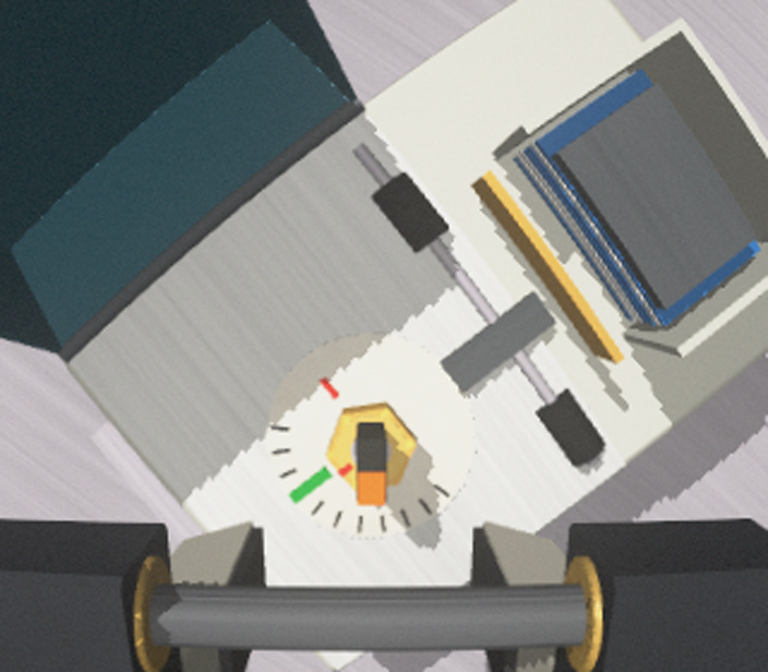

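Nut witness mark (346,470) now points along the green line, about 90° from the dial's red mark (330,387). The tang has not moved.

Run:
```python
from h import *
import pickle
for f,seg in(("w4.pkl",[((65,355),(360,108))]),("w2.pkl",[((160,160),(553,158))])):
    c=pickle.load(open(f,"rb"))
    g=cv2.cvtColor(c["image"],cv2.COLOR_RGB2GRAY); L=cv2.createLineSegmentDetector().detect(g)[0][:,0]
    W=cloud(c,True)
    for l in L:
        n=np.hypot(l[2]-l[0],l[3]-l[1])
        if n<28 or max(l[1],l[3])>215: continue
        m=W[int((l[1]+l[3])/2),int((l[0]+l[2])/2)]
        if not np.isfinite(m[2]) or m[2]<.07: continue
        z=m[2]; p,q=onz(c,l[0],l[1],z,True),onz(c,l[2],l[3],z,True); d=q-p; a=np.degrees(np.arctan2(d[1],d[0]))%90
        print(f,np.round(m,3),"len",round(np.linalg.norm(d)*1000),"ang",round(a-90,2))
goto((.4836,-.0007,.110),np.radians(-143.9))
```

```text
w4.pkl [0.579 0.041 0.089] len 29 ang -15.11
w4.pkl [ 0.531 -0.067  0.083] len 36 ang -15.45
w4.pkl [0.443 0.169 0.173] len 159 ang -70.23
w4.pkl [ 0.584 -0.006  0.082] len 78 ang -15.96
w4.pkl [ 0.672 -0.036  0.138] len 92 ang -15.55
w4.pkl [0.537 0.1   0.083] len 125 ang -15.58
w4.pkl [ 0.552 -0.011  0.083] len 48 ang -15.66
w4.pkl [ 0.598 -0.039  0.081] len 41 ang -16.35
w4.pkl [0.642 0.019 0.122] len 49 ang -15.9
w4.pkl [0.562 0.046 0.084] len 29 ang -15.5
w4.pkl [ 0.584 -0.01   0.119] len 85 ang -15.16
w4.pkl [0.455 0.124 0.083] len 44 ang -15.46
w4.pkl [0.564 0.005 0.084] len 30 ang -14.52
w4.pkl [ 0.606 -0.017  0.121] len 83 ang -15.43
w4.pkl [0.61  0.003 0.082] len 43 ang -15.69
w4.pkl [ 0.605 -0.018  0.112] len 85 ang -15.55
w4.pkl [ 0.615 -0.069  0.141] len 57 ang -15.59
w4.pkl [ 0.618 -0.07   0.115] len 51 ang -15.16
w4.pkl [ 0.608 -0.07   0.142] len 44 ang -15.41
w4.pkl [ 0.605 -0.018  0.101] len 84 ang -15.6
w4.pkl [0.515 0.19  0.266] len 17 ang -15.61
w4.pkl [ 0.606 -0.016  0.089] len 81 ang -15.53
w4.pkl [ 0.607 -0.018  0.13 ] len 70 ang -15.51
w4.pkl [ 0.679 -0.024  0
[... 679 characters left out ...]
0.453 0.124 0.083] len 42 ang -15.18
w2.pkl [ 0.607 -0.017  0.117] len 83 ang -15.35
w2.pkl [ 0.604 -0.017  0.114] len 84 ang -15.61
w2.pkl [0.651 0.071 0.079] len 114 ang -15.41
w2.pkl [ 0.607 -0.018  0.129] len 69 ang -15.54
w2.pkl [ 0.601 -0.033  0.099] len 48 ang -14.94
w2.pkl [0.613 0.005 0.099] len 32 ang -15.07
w2.pkl [ 0.679 -0.025  0.14 ] len 69 ang -15.43
w2.pkl [ 0.606 -0.017  0.086] len 80 ang -15.39
w2.pkl [0.703 0.031 0.083] len 43 ang -15.95
w2.pkl [0.639 0.008 0.13 ] len 43 ang -15.1
w2.pkl [0.445 0.164 0.076] len 52 ang -22.39
w2.pkl [ 0.622 -0.063  0.121] len 40 ang -15.0
w2.pkl [0.421 0.091 0.081] len 77 ang -15.4
rows cm [ 0.17 11.22  0.1 ] rot [0.    0.002 0.   ] n>= 2.2
```

```bash
python3 -m pendant '[[[0.17,4,0.1,0,0,0,5],[0.17,8,0.1,0,0,0,4],[0.17,11.2,0.1,0,0,0,3.5],[0.17,11.2,0.1,0,0,0,2],[0.17,11.2,0.1,0,0,0,0.5],[0.17,11.2,0.1,0,0,0,0.5],[0.17,11.2,0.1,0,0,0,0.5],[0.17,11.2,0.1,0,0,0,0.5],[0.17,11.2,0.1,0,0.1,0,0.5],[0.17,11.2,0.1,0,0.22,0,0.5],[0.17,11.2,0.1,0,0.34,0,0.5],[0.17,11.2,0.1,0,0.46,0,0.5],[0.17,11.2,0.1,0,0.58,0,0.5],[0.17,11.2,0.1,0,0.7,0,0.5],[0.17,11.2,0.1,0,0.8,0,0.5],[0.17,11.2,0.1,0,0.86,0,0.5],[0.17,11.2,0.1,0,0.89,0,0.5],[0.17,11.2,0.1,0,0.902,0,0.5],[0.17,11.2,0.1,0,0.902,0,0.5],[0.17,11.2,0.1,0,0.902,0,0.5]]]' 25
python3 - <<'E'
from h import *
st()
E
```

```text
time: 8.85
tool_pos: [0.4846, -0.0009, 0.1121]
tool_rot: [-1.571, 0.003, 2.869]
contact_force: [-2.0, 1.7, 6.5]
opening: 0.0105
t 8.85 p [ 0.4846 -0.0009  0.1121] r [-1.571   0.0034  2.8688] F [-2.   1.7  6.5] T [0.24 0.33 0.03] q [-0.16  0.4   1.8  -0.    0.94  1.68] o 0.0105
```

```bash
python3 -m pendant '[[[0,0,0,0,0,0,3.5],[0,0,0,0,0,0,5],[0,-2,0,0,0,0,5],[0,-7,0,0,-0.14,0,5],[0,-11,0,0,-0.28,0,5],[0,-11,0,0,-0.42,0,5],[0,-11,0,0,-0.57,0,5],[0,-11,0,0,-0.71,0,5],[0,-11,0,0,-0.85,0,5],[0,-11,0,0,-1,0,5],[0,-11,0,0,-1.14,0,5],[0,-11,0,0,-1.28,0,5],[0,-11,0,0,-1.42,0,5],[0,-11,0,0,-1.57,0,5],[0,-11,0,0,-1.575,0,5],[0,-11,0,0,-1.575,0,5]]]' 40
python3 - <<'E'
from h import *
import pickle
c=viewer.read_camera("wrist"); pickle.dump(c,open("w5.pkl","wb")); st(); nut(c)
goto((.4838,-.0005,.0875),np.radians(-105.5))
E
```

```text
time: 10.45
tool_pos: [0.4836, -0.0008, 0.2204]
tool_rot: [-1.571, -0.0, -1.844]
contact_force: [0.1, -0.7, 0.1]
opening: 0.05
t 10.5 p [ 0.4836 -0.0008  0.2204] r [-1.5705e+00 -1.0000e-04 -1.8434e+00] F [-0.2 -0.5  0.5] T [-0.04 -0.05  0.05] q [-0.16  0.27  1.64 -0.    1.23  0.11] o 0.05
tang (np.float64(0.13731743168189944), array([ 4.837e+02, -1.000e-01]), array([10.4, 24.9]), 74.2, 380)
pointer ang from tip 163.72042780763323
red [0.4921 0.0263 0.0853] 18 ang 72.91962671319058 r 0.027517360903745892
red [0.4702 0.0046 0.1059] 6 ang 161.73059773174023 r 0.014519793977858356
green ang 164.525914262572
rows cm [-3.000e-02  1.329e+01  1.000e-02] rot [-0.    -0.002  0.   ] n>= 2.7
```

```bash
python3 -m pendant '[[[0,5,0,0,0,0,5],[0,9.5,0,0,0,0,5],[0,12,0,0,0,0,5],[0,13.2,0,0,0,0,5],[0,13.2,0,0,0,0,4],[0,13.2,0,0,0,0,2.5],[0,13.2,0,0,0,0,2.5],[0,13.2,0,0,0,0,2.5],[0,13.2,0,0,0,0,2.5],[0,13.2,0,0,0.14,0,2.5],[0,13.2,0,0,0.28,0,2.5],[0,13.2,0,0,0.42,0,2.5],[0,13.2,0,0,0.56,0,2.5],[0,13.2,0,0,0.7,0,2.5],[0,13.2,0,0,0.84,0,2.5],[0,13.2,0,0,0.98,0,2.5],[0,13.2,0,0,1.12,0,2.5],[0,13.2,0,0,1.26,0,2.5],[0,13.2,0,0,1.4,0,2.5],[0,13.2,0,0,1.5,0,2.5]]]' 45
python3 - <<'E'
from h import *
st()
E
```

```text
time: 12.5
tool_pos: [0.4838, -0.0007, 0.0892]
tool_rot: [-1.571, 0.001, 2.938]
contact_force: [-2.4, 1.5, 6.3]
opening: 0.0314
t 12.5 p [ 0.4838 -0.0007  0.0892] r [-1.5707e+00  1.2000e-03  2.9383e+00] F [-2.4  1.5  6.3] T [0.06 0.46 0.1 ] q [-0.16  0.43  1.82 -0.    0.89  1.61] o 0.0314
```

```bash
python3 -m pendant '[[[0,0,0,0,0.04,0,2.5],[0,0,0,0,0.08,0,2.5],[0,0,0,0,0.11,0,2.5],[0,0,0,0,0.14,0,2.5],[0,0,0,0,0.17,0,2.5],[0,0,0,0,0.17,0,2.5]]]' 45
python3 - <<'E'
from h import *
st()
E
```

```text
time: 13.1
tool_pos: [0.4845, -0.0009, 0.0892]
tool_rot: [-1.57, 0.003, 2.775]
contact_force: [-0.2, 0.5, 6.2]
opening: 0.0322
t 13.1 p [ 0.4845 -0.0009  0.0892] r [-1.5705  0.0029  2.7748] F [-0.2  0.5  6.2] T [0.08 0.11 1.67] q [-0.16  0.43  1.82 -0.    0.89  1.78] o 0.0322
```

Tightening stalled at 1.67 N m, so the nut is on its hard stop. I'll release, rise, check, and measure the hood.

```bash
python3 -m pendant '[[[0,0,0,0,0,0,3.5],[0,0,0,0,0,0,5],[0,0,0,0,0,0,5],[0,-4,0,0,0,0,5],[0,-8,0,0,0,0,5],[0,-13,0,0,0,0,5],[0,-13,0,0,0,0,5]]]' 45
python3 - <<'E'
from h import *
import pickle
c=viewer.read_camera("wrist"); pickle.dump(c,open("w6.pkl","wb")); st(); nut(c)
O=np.array([.5456,-.0021]); a=np.radians(-15.5); Rd=np.array([[np.cos(a),-np.sin(a)],[np.sin(a),np.cos(a)]])
for n in("top","scene"):
    c=viewer.read_camera(n); W=cloud(c); hsv=cv2.cvtColor(c["image"],cv2.COLOR_RGB2HSV); H,S=hsv[...,0].astype(int),hsv[...,1].astype(int)
    L=(W[...,:2]-O)@Rd; m=(L[...,0]>-.17)&(L[...,0]<.05)&(L[...,1]>.09)&(L[...,1]<.30)&(W[...,2]>.1)&(W[...,2]<.35)&(H>85)&(H<115)&(S>60)
    P=np.c_[L[m],W[m][:,2]]; print(n,m.sum(),"min",np.round(P.min(0),3),"max",np.round(P.max(0),3))
    i=[P[:,1].argmax(),P[:,2].argmax()]; print("ymax pt",np.round(P[i[0]],3),"zmax pt",np.round(P[i[1]],3))
    mid=P[(P[:,0]>-.1)&(P[:,0]<-.02)]
    for y in np.arange(.16,.28,.015):
        q=mid[abs(mid[:,1]-y)<.004]
        if len(q): print("  y",round(y,3),"z",np.round(np.percentile(q[:,2],[5,50,95]),3),len(q))
E
```

```text
time: 13.8
tool_pos: [0.4868, -0.0012, 0.2244]
tool_rot: [-1.573, 0.012, 2.773]
contact_force: [0.4, 0.3, -0.6]
opening: 0.0499
t 13.85 p [ 0.4853 -0.001   0.2212] r [-1.5724  0.0068  2.7727] F [-0.  -0.4 -0.3] T [0.05 0.   0.  ] q [-0.16  0.27  1.64  0.    1.22  1.78] o 0.05
tang (np.float64(0.13728268319022963), array([ 4.837e+02, -1.000e-01]), array([11. , 25.7]), 74.4, 359)
pointer ang from tip 169.5146476736941
red [0.4915 0.0262 0.0852] 15 ang 74.05170357178092 r 0.02724217670728199
red [0.488  0.012  0.1054] 11 ang 71.42313398895894 r 0.012679438078987757
green ang 165.24093265841134
top 2688 min [-0.145  0.127  0.1  ] max [0.024 0.241 0.27 ]
ymax pt [-0.01   0.241  0.236] zmax pt [-0.02   0.176  0.27 ]
  y 0.175 z [0.262 0.265 0.267] 75
  y 0.19 z [0.113 0.129 0.261] 247
  y 0.205 z [0.15  0.252 0.256] 166
  y 0.22 z [0.247 0.249 0.251] 20
  y 0.235 z [0.239 0.242 0.244] 94
scene 2776 min [-0.148  0.107  0.1  ] max [0.027 0.24  0.268]
ymax pt [-0.021  0.24   0.238] zmax pt [-0.042  0.171  0.268]
  y 0.175 z [0.101 0.264 0.266] 48
  y 0.19 z [0.114 0.129 0.26 ] 175
  y 0.205 z [0.154 0.167 0.254] 180
  y 0.22 z [0.186 0.202 0.248] 83
  y 0.235 z [0.24  0.243 0.243] 24
```

Run:
```python
from h import *
goto((.564,.2885,.345),np.radians(-105.5)); goto((.564,.2885,.215),np.radians(-105.5))
```

```text
rows cm [  2.89 -12.74 -29.89] rot [ 1.000e-03 -1.669e+00  1.000e-03] n>= 11.1
rows cm [  2.87   0.26 -29.89] rot [ 1.000e-03 -1.669e+00  1.000e-03] n>= 11.1
```

```bash
python3 -m pendant '[[[0,-5,0,0,-0.1,0,0],[0,-10,0,0,-0.24,0,0],[0,-12.7,0,0,-0.38,0,0],[0.3,-12.7,-4,0,-0.52,0,0],[0.7,-12.7,-8,0,-0.66,0,0],[1,-12.7,-12,0,-0.8,0,0],[1.4,-12.7,-16,0,-0.94,0,0],[1.8,-12.7,-20,0,-1.08,0,0],[2.2,-12.7,-24,0,-1.22,0,0],[2.6,-12.7,-27,0,-1.36,0,0],[2.9,-12.7,-29.9,0,-1.5,0,0],[2.9,-12.7,-29.9,0,-1.64,0,0],[2.9,-9,-29.9,0,-1.67,0,0],[2.9,-5,-29.9,0,-1.67,0,0],[2.9,-1,-29.9,0,-1.67,0,0],[2.9,0.2,-29.9,0,-1.67,0,0],[2.9,0.2,-29.9,0,-1.67,0,0]]]' 20
python3 - <<'E'
from h import *
st()
E
```

```text
time: 15.65
tool_pos: [0.563, 0.2882, 0.2131]
tool_rot: [-1.576, -0.004, -1.84]
contact_force: [0.2, -0.7, 1.8]
opening: 0.0002
t 15.65 p [0.563  0.2882 0.2131] r [-1.5762 -0.0039 -1.8401] F [ 0.2 -0.7  1.8] T [-0.03 -0.05  0.03] q [ 0.35  0.56  1.22 -0.    1.38  0.62] o 0.0002
```

```bash
python3 -m pendant '[[[2.5,0,0,0,0,0,0],[4.5,0,0,0,0,0,0],[6,-1.2,0,0,0,0,0],[7.5,-2.2,0,0,0,0,0],[9,-3.2,0,0,0,0,0],[10.5,-4,0,0,0,0,0],[12,-4.4,0,0,0,0,0],[13.5,-4.8,0,0,0,0,0],[15,-5,0,0,0,0,0],[16.5,-5,0,0,0,0,0],[18,-5,0,0,0,0,0],[19.5,-5,0,0,0,0,0],[21,-5,0,0,0,0,0],[22,-5,0,0,0,0,0],[22,-5,0,0,0,0,0]]]' 20
python3 - <<'E'
from h import *
st(); c=viewer.read_camera("scene"); save(c["image"],"s7.png",1.5)
E
```

```text
time: 17.15
tool_pos: [0.5052, 0.0751, 0.266]
tool_rot: [-1.572, -0.001, -1.842]
contact_force: [0.6, -0.3, 0.1]
opening: 0.0006
t 17.15 p [0.5052 0.0751 0.266 ] r [-1.5717e+00 -9.0000e-04 -1.8416e+00] F [ 0.6 -0.3  0.1] T [-0.05 -0.05  0.  ] q [-0.    0.29  1.49 -0.    1.36  0.27] o 0.0006
```

View pics/s7.png

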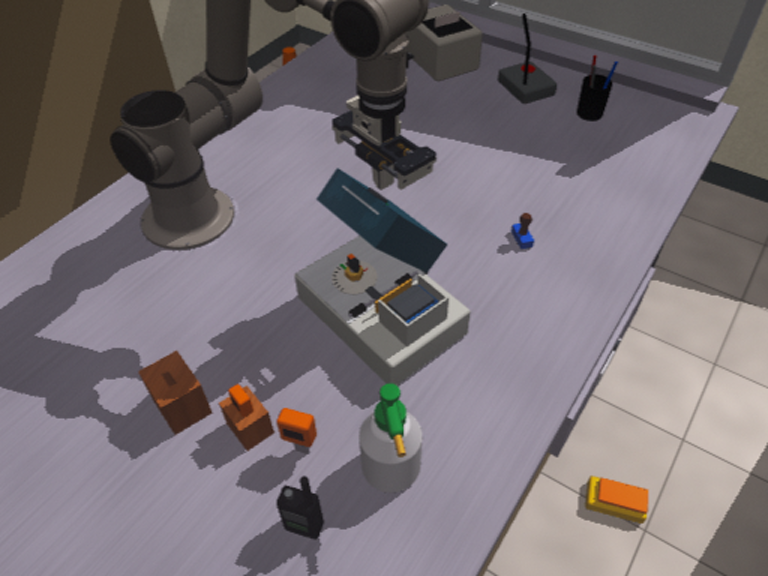

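The hood is past balance and falling (edge at (380,215)). I'll let it shut, then look at the cam.

```bash
python3 -m pendant '[[[0,-3,0,0,0,0,4],[0,-3,0,0,0,0,4],[0,-3,0,0,0,0,4],[0,-3,0,0,0,0,4],[0,-3,0,0,0,0,4],[0,-3,0,0,0,0,4],[0,-3,0,0,0,0,4],[0,-3,0,0,0,0,4],[0,-3,0,0,0,0,4],[0,-3,0,0,0,0,4],[4,-3,0,0,0,0,4],[8,-3,0,0,0,0,4],[12,0,0,0,0,0,4],[12.7,1.5,0,0,0,0,4],[12.7,1.5,0,0,0,0,4]]]' 20
python3 - <<'E'
from h import *
import pickle
st(); c=viewer.read_camera("wrist"); pickle.dump(c,open("w8.pkl","wb")); save(c["image"][:280,110:430],"w8.png",2.4)
W=cloud(c,True); print(np.round(W[60:200:20,170:330:30,2],3))
E
```

```text
time: 18.7
tool_pos: [0.4705, -0.0469, 0.2496]
tool_rot: [-1.575, -0.0, -1.843]
contact_force: [-0.9, -0.1, -0.2]
opening: 0.0401
t 18.7 p [ 0.4705 -0.0469  0.2496] r [-1.5747e+00 -2.0000e-04 -1.8426e+00] F [-0.9 -0.1 -0.2] T [ 0.02 -0.04  0.02] q [-0.26  0.23  1.62 -0.    1.3   0.01] o 0.0401
[[0.151 0.152 0.151 0.153 0.153 0.152]
 [0.151 0.15  0.151 0.151 0.151 0.152]
 [0.152 0.151 0.151 0.152 0.151 0.152]
 [0.151 0.152 0.15  0.151 0.151 0.15 ]
 [0.152 0.153 0.15  0.152 0.151 0.152]
 [0.002 0.152 0.152 0.152 0.151 0.151]
 [0.001 0.152 0.151 0.158 0.152 0.152]]
```

View pics/w8.png

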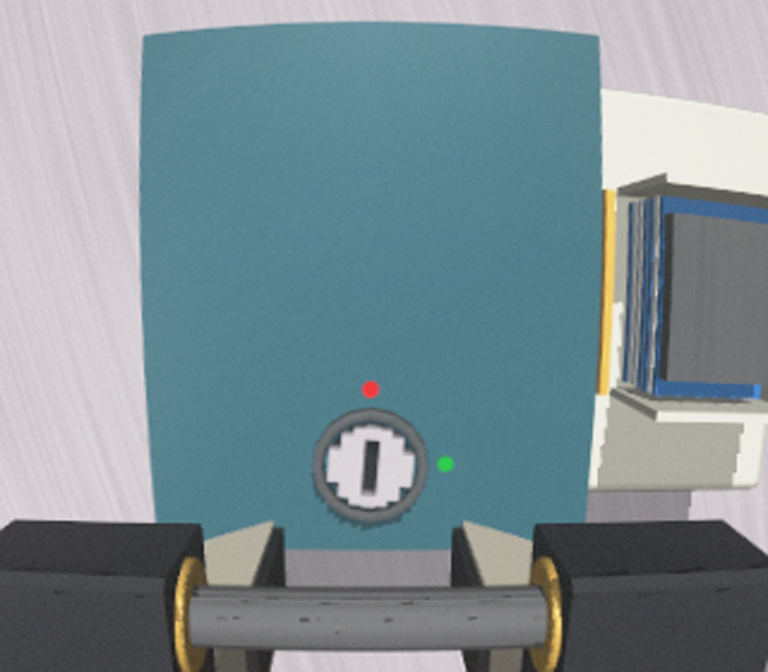

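Run:
```python
from h import *
import pickle
c=pickle.load(open("w8.pkl","rb")); hsv=cv2.cvtColor(c["image"],cv2.COLOR_RGB2HSV); H,S,V=[hsv[...,i].astype(int) for i in range(3)]
W=cloud(c,True); box=np.zeros_like(H,bool); box[165:222,236:294]=1
rot=box&(S<40)&(V>150); print("rotor z",np.nanmedian(W[rot][:,2]),rot.sum())
for z in(.157,.159):
    k=max(cv2.findContours(rot.astype(np.uint8),0,1)[0],key=cv2.contourArea)[:,0]
    P=np.array([onz(c,a,b,z,True)[:2] for a,b in k])*1000; e=cv2.fitEllipse(P.astype(np.float32)); print("rotor",z,np.round(e[0],2),np.round(e[1],2), np.round(cv2.minEnclosingCircle(P.astype(np.float32))[0],2))
sl=np.zeros_like(H,bool); sl[178:212,256:274]=1; sl&=(V<110)
P=np.array([onz(c,a,b,.159,True)[:2] for b,a in np.argwhere(sl)])*1000
print("slot",sl.sum(),P.mean(0),cv2.minAreaRect(P.astype(np.float32)))
w,v=np.linalg.eigh(np.cov(P.T)); print("slot ang",np.degrees(np.arctan2(v[1,1],v[0,1]))%180,np.sqrt(w))
col=box&(H>80)&(H<130)&(S<70)&(V<140)
Q=np.array([onz(c,a,b,.154,True)[:2] for b,a in np.argwhere(col)])*1000; print("collar",np.round(cv2.minEnclosingCircle(Q.astype(np.float32)),2))
roof=W[20:150,180:340].reshape(-1,3); print("roof z",np.nanmedian(roof[:,2]))
goto((.4946,-.3397,.225),np.radians(-197.1))
```

```text
rotor z 0.15836544984910822 811
rotor 0.157 [470.77 -48.62] [29.85 30.74] [470.66 -49.16]
rotor 0.159 [470.92 -48.09] [29.61 30.49] [470.81 -48.62]
slot 120 [471.17770334 -48.5437993 ] ((471.3766784667969, -48.557952880859375), (29.949142456054688, 15.08925724029541), 74.55123138427734)
slot ang 77.00508155449528 [2.69124689 7.12880649]Traceback (most recent call last):
  File "<stdin>", line 14, in <module>
    return _wrapfunc(a, 'round', decimals=decimals, out=out)
    return _wrapit(obj, method, *args, **kwds)
    conv = _array_converter(obj)
ValueError: setting an array element with a sequence. The requested array has an inhomogeneous shape after 1 dimensions. The detected shape was (2,) + inhomogeneous part.
```

Run:
```python
from h import *
goto((.4946,-.3397,.225),np.radians(-197.1))
goto((.4946,-.3397,.08),np.radians(-197.1))
```

```text
rows cm [27.68  2.58 10.07] rot [1.000e-03 1.599e+00 1.000e-03] n>= 10.7
rows cm [27.68 17.08 10.09] rot [1.000e-03 1.599e+00 1.000e-03] n>= 10.7
```

```bash
python3 -m pendant '[[[3,0,1,0,0.14,0,5],[7,0,2.5,0,0.29,0,5],[11,0,4,0,0.44,0,5],[15,0.5,5.5,0,0.58,0,5],[19,1,7,0,0.73,0,5],[23,1.5,8.5,0,0.88,0,5],[26,2,9.5,0,1.02,0,5],[27.7,2.6,10.1,0,1.17,0,5],[27.7,2.6,10.1,0,1.31,0,5],[27.7,2.6,10.1,0,1.46,0,5],[27.7,2.6,10.1,0,1.6,0,5],[27.7,2.6,10.1,0,1.6,0,5],[27.7,2.6,10.1,0,1.6,0,5]]]' 30
python3 - <<'E'
from h import *
import pickle
st(); c=viewer.read_camera("wrist"); pickle.dump(c,open("w9.pkl","wb"))
hsv=cv2.cvtColor(c["image"],cv2.COLOR_RGB2HSV); H,S,V=[hsv[...,i].astype(int) for i in range(3)]; W=cloud(c,True)
near=np.hypot(W[...,0]-.4946,W[...,1]+.3397)<.05
print("handle",topface(c,near&(H<=16)&(S>=172)),"block",topface(c,near&(abs(W[...,2]-.071)<.006)))
goto((.4946,-.3397,.08),np.radians(-197.1))
E
```

```text
time: 20.05
tool_pos: [0.4966, -0.3392, 0.2262]
tool_rot: [-1.57, 0.001, 2.848]
contact_force: [1.0, 0.4, -0.2]
opening: 0.05
t 20.05 p [ 0.4966 -0.3392  0.2262] r [-1.5703e+00  1.4000e-03  2.8484e+00] F [ 1.   0.4 -0.2] T [0.05 0.03 0.04] q [-0.73  0.48  1.3   0.    1.35  1.14] o 0.05
handle (np.float64(0.11587498309299131), array([ 495.1, -339.7]), array([21.1, 38.9]), 73.3, 883) block (np.float64(0.0721614357434051), array([ 494.6, -339.3]), array([56.3, 70.8]), 73.1, 2247)
rows cm [ 0.18 14.6   0.09] rot [-0.     0.005 -0.001] n>= 2.9
```

```bash
python3 -m pendant '[[[0.15,5,0.05,0,0.003,0,5],[0.15,9,0.05,0,0.003,0,5],[0.15,12.5,0.05,0,0.003,0,5],[0.15,14.6,0.05,0,0.003,0,5],[0.15,14.6,0.05,0,0.003,0,5],[0.15,14.6,0.05,0,0.003,0,3],[0.15,14.6,0.05,0,0.003,0,1.5],[0.15,14.6,0.05,0,0.003,0,1.5],[0.15,14.6,0.05,0,0.003,0,1.5],[0.15,14.6,0.05,0,0.003,0,1.5]]]' 35
python3 - <<'E'
from h import *
st(); goto((.495,-.3397,.16),np.radians(-197.1)); goto((.4707,-.0487,.225),np.radians(-105.5))
E
```

```text
time: 21.1
tool_pos: [0.4946, -0.3401, 0.0805]
tool_rot: [-1.57, 0.002, 2.841]
contact_force: [-0.1, 0.7, 5.4]
opening: 0.0215
t 21.1 p [ 0.4946 -0.3401  0.0805] r [-1.5699e+00  1.9000e-03  2.8406e+00] F [-0.1  0.7  5.4] T [0.14 0.11 0.06] q [-0.73  0.62  1.5  -0.    1.02  1.14] o 0.0215
rows cm [-0.04 -7.95 -0.05] rot [-0.001 -0.003 -0.002] n>= 1.6
rows cm [ 10.89 -14.49 -27.11] rot [-2.000e-03 -1.601e+00 -1.000e-03] n>= 10.7
```

```bash
python3 -m pendant '[[[0,-2,0,0,0,0,1.5],[0,-5,0,0,0,0,1.5],[0,-9,0,0,0,0,1.5],[0.5,-13,-1,0,-0.14,0,1.5],[2,-14.5,-5,0,-0.28,0,1.5],[3.5,-14.5,-9,0,-0.42,0,1.5],[5,-14.5,-13,0,-0.57,0,1.5],[7,-14.5,-17,0,-0.71,0,1.5],[9,-14.5,-21,0,-0.85,0,1.5],[10,-14.5,-25,0,-1,0,1.5],[10.9,-14.5,-27.1,0,-1.14,0,1.5],[10.9,-14.5,-27.1,0,-1.28,0,1.5],[10.9,-14.5,-27.1,0,-1.42,0,1.5],[10.9,-14.5,-27.1,0,-1.55,0,1.5],[10.9,-14.5,-27.1,0,-1.6,0,1.5],[10.9,-14.5,-27.1,0,-1.6,0,1.5],[10.9,-14.5,-27.1,0,-1.6,0,1.5]]]' 35
python3 - <<'E'
from h import *
import pickle
st(); c=viewer.read_camera("wrist"); st(); pickle.dump(c,open("w10.pkl","wb")); save(c["image"][60:320,110:430],"w10.png",2.3)
goto((.4707,-.0487,.205),np.radians(-105.5))
E
```

```text
time: 22.8
tool_pos: [0.4703, -0.0486, 0.2243]
tool_rot: [-1.571, -0.0, -1.844]
contact_force: [-0.1, 0.1, -1.4]
opening: 0.0218
t 22.8 p [ 0.4703 -0.0486  0.2243] r [-1.5707e+00 -1.0000e-04 -1.8443e+00] F [-0.1  0.1 -1.4] T [-0.   -0.1   0.05] q [-0.27  0.25  1.66 -0.    1.23  0.01] o 0.0218
t 22.85 p [ 0.4703 -0.0486  0.2243] r [-1.5708e+00 -1.0000e-04 -1.8442e+00] F [-0.1  0.4 -1.4] T [-0.   -0.07 -0.04] q [-0.27  0.25  1.66 -0.    1.23  0.01] o 0.0217
rows cm [-0.    1.93  0.04] rot [ 0.    -0.003  0.   ] n>= 0.4
```

View pics/w10.png

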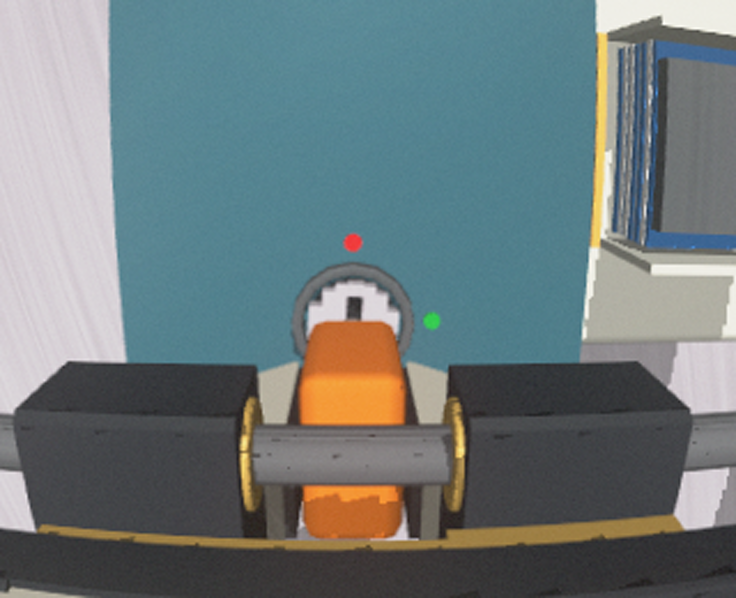

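```bash
python3 -m pendant '[[[0,0.8,0.04,0,-0.003,0,1.5],[0,1.5,0.04,0,-0.003,0,1.5],[0,1.9,0.04,0,-0.003,0,1.5],[0,2.1,0.04,0,-0.003,0,1.5],[0,2.3,0.04,0,-0.003,0,1.5],[0,2.3,0.04,0,-0.003,0,1.5]]]' 35
python3 - <<'E'
from h import *
st()
E
```

```text
time: 23.45
tool_pos: [0.4707, -0.0487, 0.2011]
tool_rot: [-1.571, -0.0, -1.84]
contact_force: [-0.4, -1.1, -1.7]
opening: 0.0219
t 23.45 p [ 0.4707 -0.0487  0.2011] r [-1.5711e+00 -1.0000e-04 -1.8399e+00] F [-0.4 -1.1 -1.7] T [-0.03 -0.09  0.02] q [-0.27  0.27  1.7  -0.    1.17  0.  ] o 0.0219
```

```bash
python3 -m pendant '[[[0,0.15,0,0,0,0,1.5],[0,0.3,0,0,0,0,1.5],[0,0.45,0,0,0,0,1.5],[0,0.5,0,0,0,0,1.5]]]' 35
python3 - <<'E'
from h import *
st()
E
```

```text
time: 23.85
tool_pos: [0.4709, -0.0487, 0.1966]
tool_rot: [-1.57, -0.0, -1.84]
contact_force: [-2.3, 1.6, 4.0]
opening: 0.0217
t 23.85 p [ 0.4709 -0.0487  0.1966] r [-1.5704e+00 -1.0000e-04 -1.8398e+00] F [-2.3  1.6  4. ] T [0.08 0.34 0.04] q [-0.27  0.28  1.71 -0.    1.16  0.  ] o 0.0217
```

```bash
python3 -m pendant '[[[0,0,0,0,0.14,0,1.5],[0,0,0,0,0.28,0,1.5],[0,0,0,0,0.42,0,1.5],[0,0,0,0,0.56,0,1.5],[0,0,0,0,0.7,0,1.5],[0,0,0,0,0.84,0,1.5],[0,0,0,0,0.98,0,1.5],[0,0,0,0,1.12,0,1.5],[0,0,0,0,1.26,0,1.5],[0,0,0,0,1.4,0,1.5],[0,0,0,0,1.5,0,1.5],[0,0,0,0,1.57,0,1.5],[0,0,0,0,1.62,0,1.5],[0,0,0,0,1.64,0,1.5],[0,0,0,0,1.64,0,1.5]]]' 45
python3 - <<'E'
from h import *
st()
E
```

```text
time: 25.35
tool_pos: [0.4708, -0.0489, 0.1966]
tool_rot: [-1.57, 0.0, 2.804]
contact_force: [-2.0, -0.8, 3.7]
opening: 0.0215
t 25.35 p [ 0.4708 -0.0489  0.1966] r [-1.5703e+00  5.0000e-04  2.8039e+00] F [-2.  -0.8  3.7] T [-0.14  0.49 -0.  ] q [-0.27  0.28  1.71 -0.    1.16  1.64] o 0.0215
```

```bash
python3 -m pendant '[[[0,0,0,0,0.04,0,1.5],[0,0,0,0,0.08,0,1.5],[0,0,0,0,0.1,0,1.5],[0,0,0,0,0.1,0,1.5]]]' 45
python3 - <<'E'
from h import *
st()
E
```

```text
time: 25.75
tool_pos: [0.4708, -0.0489, 0.1966]
tool_rot: [-1.57, 0.0, 2.704]
contact_force: [-2.4, -1.4, 5.1]
opening: 0.0215
t 25.75 p [ 0.4708 -0.0489  0.1966] r [-1.5704e+00  5.0000e-04  2.7042e+00] F [-2.4 -1.4  5.1] T [-0.28  0.53  0.08] q [-0.27  0.28  1.71 -0.    1.16  1.74] o 0.0215
```

```bash
python3 -m pendant '[[[0,0,0,0,0.04,0,1.5],[0,0,0,0,0.07,0,1.5],[0,0,0,0,0.1,0,1.5],[0,0,0,0,0.1,0,1.5]]]' 45
python3 - <<'E'
from h import *
st()
E
```

```text
time: 26.15
tool_pos: [0.4708, -0.0489, 0.1966]
tool_rot: [-1.57, 0.001, 2.605]
contact_force: [-2.6, -1.2, 6.2]
opening: 0.0219
t 26.15 p [ 0.4708 -0.0489  0.1966] r [-1.5701e+00  5.0000e-04  2.6049e+00] F [-2.6 -1.2  6.2] T [-0.29  0.59  0.47] q [-0.27  0.28  1.71 -0.    1.16  1.84] o 0.0219
```

```bash
python3 -m pendant '[[[0,0,0,0,0.04,0,1.5],[0,0,0,0,0.06,0,1.5],[0,0,0,0,0.06,0,1.5]]]' 45
python3 - <<'E'
from h import *
st()
E
```

```text
time: 26.45
tool_pos: [0.4708, -0.0489, 0.1966]
tool_rot: [-1.57, 0.001, 2.546]
contact_force: [-2.6, -1.2, 4.8]
opening: 0.0218
t 26.45 p [ 0.4708 -0.0489  0.1966] r [-1.5700e+00  7.0000e-04  2.5458e+00] F [-2.6 -1.2  4.8] T [-0.29  0.57  0.74] q [-0.27  0.28  1.71 -0.    1.16  1.9 ] o 0.0218
```

```bash
python3 -m pendant '[[[0,0,0,0,-0.1,0,1.5],[0,0,0,0,-0.2,0,1.5],[0,0,0,0,-0.24,0,1.5],[0,-0.4,0,0,-0.24,0,1.5],[0,-1.2,0,0,-0.24,0,1.5],[0,-3,0,0,-0.24,0,1.5],[0,-3,0,0,-0.24,0,1.5]]]' 35
python3 - <<'E'
from h import *
import pickle
st(); c=viewer.read_camera("wrist"); pickle.dump(c,open("w11.pkl","wb")); W=cloud(c,True)
hsv=cv2.cvtColor(c["image"],cv2.COLOR_RGB2HSV); H,S,V=[hsv[...,i].astype(int) for i in range(3)]
s=status.observe(); print("tool x ang",np.degrees(s["tool_rot"][2]))
m=(H<=16)&(S>=172)&(np.hypot(W[...,0]-.4708,W[...,1]+.0489)<.04)&(W[...,2]>.2); m[-1]=0
print("handle",topface(c,m))
goto((.4946,-.3397,.225),np.radians(-197.1))
save(np.hstack([c["image"][60:320,160:380]]),"w11.png",2.3)
E
```

```text
time: 27.15
tool_pos: [0.4721, -0.0488, 0.2284]
tool_rot: [-1.571, 0.004, 2.783]
contact_force: [0.0, -0.5, -1.7]
opening: 0.0215
t 27.15 p [ 0.4721 -0.0488  0.2284] r [-1.5715  0.0044  2.7829] F [ 0.  -0.5 -1.7] T [ 0.08 -0.    0.03] q [-0.26  0.25  1.66  0.    1.24  1.66] o 0.0215
tool x ang 159.45372921697435
handle (np.float64(0.2635739970707227), array([472.6, -49. ]), array([21. , 39.3]), 70.0, 1856)
rows cm [-12.38   0.24  26.43] rot [ 0.    -0.06  -0.003] n>= 5.8
```

View pics/w11.png

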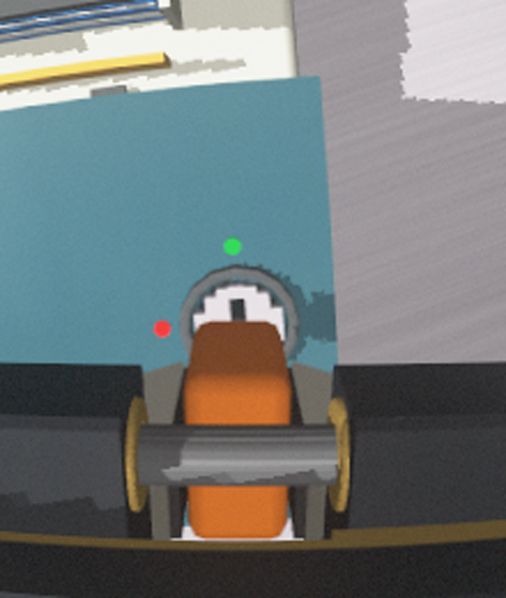

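```bash
python3 -m pendant '[[[0,-0.5,0,0,0,0,1.5],[-2,0,4.5,0,-0.03,0,1.5],[-4,0,9,0,-0.06,0,1.5],[-6,0,13.5,0,-0.06,0,1.5],[-8.5,0,18,0,-0.06,0,1.5],[-10.5,0,22.5,0,-0.06,0,1.5],[-12.3,0,26,0,-0.06,0,1.5],[-12.38,2,26.4,0,-0.06,0,1.5],[-12.38,5,26.4,0,-0.06,0,1.5],[-12.38,8,26.4,0,-0.06,0,1.5],[-12.38,9.5,26.4,0,-0.06,0,1.5],[-12.38,9.5,26.4,0,-0.06,0,1.5],[-12.38,9.5,26.4,0,-0.06,0,1.5]]]' 35
python3 - <<'E'
from h import *
st(); goto((.4947,-.3399,.115),np.radians(-197.1)); goto((.4947,-.3399,.0805),np.radians(-197.1))
E
```

```text
time: 28.5
tool_pos: [0.4943, -0.3394, 0.1314]
tool_rot: [-1.571, -0.0, 2.843]
contact_force: [0.9, -0.8, 0.2]
opening: 0.0221
t 28.5 p [ 0.4943 -0.3394  0.1314] r [-1.5709e+00 -2.0000e-04  2.8433e+00] F [ 0.9 -0.8  0.2] T [ 0.03  0.   -0.05] q [-0.73  0.56  1.44  0.    1.14  1.14] o 0.0221
rows cm [-0.05  1.64  0.03] rot [0. 0. 0.] n>= 0.3
rows cm [-0.06  5.09  0.03] rot [0. 0. 0.] n>= 1.0
```

```bash
python3 -m pendant '[[[-0.05,1,0.03,0,0,0,1.5],[-0.05,1.5,0.03,0,0,0,1.5],[-0.05,1.9,0.03,0,0,0,1.5],[-0.05,2.1,0.03,0,0,0,1.5]]]' 35
python3 - <<'E'
from h import *
st()
E
```

```text
time: 28.9
tool_pos: [0.4945, -0.3397, 0.11]
tool_rot: [-1.571, -0.0, 2.843]
contact_force: [-0.4, 0.5, -1.3]
opening: 0.0217
t 28.9 p [ 0.4945 -0.3397  0.11  ] r [-1.5708e+00 -3.0000e-04  2.8434e+00] F [-0.4  0.5 -1.3] T [0.03 0.03 0.04] q [-0.73  0.59  1.47 -0.    1.09  1.14] o 0.0217
```

No contact force and 6 mm into the slot, so I'll push it home.

```bash
python3 -m pendant '[[[0,0.8,0,0,0,0,1.5],[0,1.6,0,0,0,0,1.5],[0,2.3,0,0,0,0,1.5],[0,2.7,0,0,0,0,1.5],[0,2.95,0,0,0,0,1.5],[0,3.1,0,0,0,0,1.5],[0,3.1,0,0,0,0,1.5]]]' 35
python3 - <<'E'
from h import *
st()
E
```

```text
time: 29.6
tool_pos: [0.4943, -0.3396, 0.0805]
tool_rot: [-1.571, -0.0, 2.844]
contact_force: [-3.7, 2.8, 8.1]
opening: 0.022
t 29.6 p [ 0.4943 -0.3396  0.0805] r [-1.5707e+00 -1.0000e-04  2.8436e+00] F [-3.7  2.8  8.1] T [0.56 0.69 0.06] q [-0.73  0.62  1.49 -0.    1.03  1.14] o 0.022
```

```bash
python3 -m pendant '[[[0,0,0,0,0,0,3],[0,0,0,0,0,0,5],[0,0,0,0,0,0,5],[0,-3,0,0,0,0,5],[0,-8,0,0,0,0,5],[0,-13,0,0,0,0,5],[0,-14.5,0,0,0,0,5],[0,-14.5,0,0,0,0,5]]]' 30
python3 - <<'E'
from h import *
import pickle
st(); c=viewer.read_camera("wrist"); pickle.dump(c,open("w12.pkl","wb"))
hsv=cv2.cvtColor(c["image"],cv2.COLOR_RGB2HSV); H,S,V=[hsv[...,i].astype(int) for i in range(3)]; W=cloud(c,True)
near=np.hypot(W[...,0]-.4946,W[...,1]+.3397)<.05
print("handle",topface(c,near&(H<=16)&(S>=172)),"block",topface(c,near&(abs(W[...,2]-.071)<.006)))
goto((.4707,-.0487,.25),np.radians(-105.5))
E
```

```text
time: 30.4
tool_pos: [0.4957, -0.3407, 0.2275]
tool_rot: [-1.568, 0.006, 2.843]
contact_force: [1.2, -0.2, -0.9]
opening: 0.05
t 30.4 p [ 0.4957 -0.3407  0.2275] r [-1.568   0.0061  2.8435] F [ 1.2 -0.2 -0.9] T [ 0.09  0.06 -0.02] q [-0.73  0.48  1.31 -0.    1.35  1.14] o 0.05
handle (np.float64(0.11598254378119277), array([ 494.6, -339.2]), array([20.2, 38.3]), 72.9, 857) block (np.float64(0.07208374976181423), array([ 494.6, -339.4]), array([56.3, 70.7]), 72.9, 2251)
rows cm [ 10.86  -2.56 -27.14] rot [-2.000e-03 -1.599e+00 -1.000e-03] n>= 10.7
```

Handle top reads 0.1160 m against 0.1159 m before I drew the key, so it is fully home. Next I'll check the cam.

```bash
python3 -m pendant '[[[1,-2.5,-4,0,-0.14,0,5],[3,-2.5,-8,0,-0.28,0,5],[5,-2.5,-12,0,-0.42,0,5],[6.5,-2.5,-16,0,-0.57,0,5],[8,-2.5,-20,0,-0.71,0,5],[9.5,-2.5,-24,0,-0.85,0,5],[10.9,-2.5,-27.1,0,-1,0,5],[10.9,-2.5,-27.1,0,-1.14,0,5],[10.9,-2.5,-27.1,0,-1.28,0,5],[10.9,-2.5,-27.1,0,-1.42,0,5],[10.9,-2.5,-27.1,0,-1.57,0,5],[10.9,-2.5,-27.1,0,-1.6,0,5],[10.9,-2.5,-27.1,0,-1.6,0,5],[10.9,-2.5,-27.1,0,-1.6,0,5]]]' 30
python3 - <<'E'
from h import *
st(); c=viewer.read_camera("wrist")
hsv=cv2.cvtColor(c["image"],cv2.COLOR_RGB2HSV); S,V=hsv[...,1].astype(int),hsv[...,2].astype(int)
W=cloud(c,True); rotm=(np.hypot(W[...,0]-.4707,W[...,1]+.0487)<.0125); rotm=cv2.morphologyEx(rotm.astype(np.uint8),cv2.MORPH_CLOSE,np.ones((5,5)))>0
P=np.array([onz(c,a,b,.158,True)[:2] for b,a in np.argwhere(rotm&(V<110))])*1000
w,v=np.linalg.eigh(np.cov(P.T)); print("slot ang",np.degrees(np.arctan2(v[1,1],v[0,1]))%180,len(P),P.mean(0),np.sqrt(w))
print("roof z",np.nanmedian(W[20:150,180:340,2]))
t=viewer.read_camera("top"); I=np.hstack([cv2.resize(c["image"][:224,130:400],None,fx=1.5,fy=1.5),cv2.resize(t["image"][60:300,100:420],(448,336))]); save(I,"fin.png",.93)
E
```

```text
time: 31.85
tool_pos: [0.4694, -0.0486, 0.2478]
tool_rot: [-1.574, -0.0, -1.841]
contact_force: [0.1, -0.5, -0.2]
opening: 0.0501
t 31.85 p [ 0.4694 -0.0486  0.2478] r [-1.5737e+00 -1.0000e-04 -1.8409e+00] F [ 0.1 -0.5 -0.2] T [-0.04 -0.12 -0.03] q [-0.27  0.23  1.62 -0.    1.29  0.  ] o 0.0501
slot ang 164.623119439175 92 [470.52160358 -48.02849085] [1.0119111  5.79560428]
roof z 0.15151779155859213
```

View pics/fin.png

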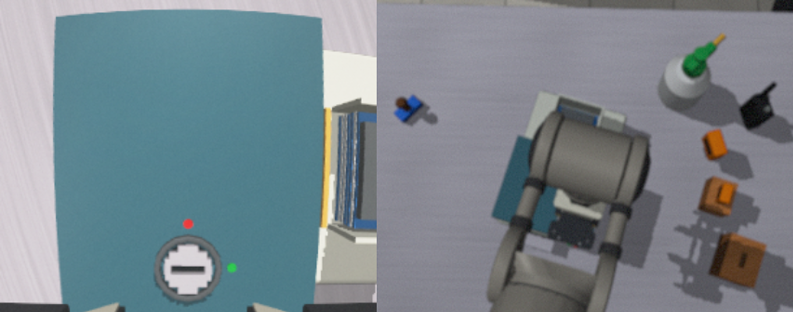

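The cam slot lies along the green dot's direction, at 164.6° against the dispenser's 164.5°. The hood is shut, the key is in its block, and nothing else has moved.

```bash
python3 -c "
from cell import robot
print(robot.hand_in())"
```

```text
the job is handed in; nothing more can be done
None
```

The job was done in the order asked and handed in after about 32 s of the 72 s allowed; the hand-in gave no verdict.

- **Jam nut:** I backed it off 90° and later retightened it until it stalled on the hard stop at 1.67 N m. Its witness mark is back in line with the red dial mark, to within the camera's few degrees.
- **Adjuster:** I turned it 51.6° clockwise. After retightening, the tang reads within about 0.3° of the green line. A rougher check from the orange tip alone scattered by about 5°, so I relied on the tang outline.
- **Hood and cam:** The hood is shut, with its roof at 0.151 m. The cam was turned with the key until the torque climbed to 0.74 N m on the stop. Its slot then measured 164.6° against 164.5° for fully locked.
- **Key:** It is back in the small block, with its handle top at 0.1160 m against 0.1159 m before I drew it.
- **Radio, sprayer and stamp:** They look untouched in the last top view, which I checked by eye only.
- **Robot:** The gripper is open, above the hood and touching nothing.

Camera heights read about 2 mm high throughout; the nut axis found by gripping agreed with the wrist camera to about 0.5 mm sideways.

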